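Fetch the long reaction tube from the analyser's drawer

ROBOT

A 6-joint arm with a two-finger parallel gripper is mounted at the origin on the work surface. World frame = base frame: x ahead of the robot, y to its left, z up, the work surface at z = 0. Lengths are in m, angles in rad, forces in N, time in s.
With the tool pointing down it reaches from about 0.425 to 1.125 m from the base axis. Payload 14.9 kg.
Tool frame: the origin (TCP) lies midway between the tips of the shut fingers; the grasp point (between the pads) lies 19 mm behind it; z points along the fingers, y is the line along which they close (so a half turn about z gives the same grasp; the last joint's range is limited). The gripper opens to 91 mm and grips with 3 to 60 N. Pads are 32 mm wide; open, the fingers measure 118 mm over their backs; the gripper's body (76 mm by 178 mm) begins 60 mm behind the grasp point.
Start: joints at [-1.182, 0.379, 1.734, -0, 1.028, -0.033], TCP at [0.287, -0.639, 0.214] pointing down, gripper open.
Joint ranges: [-2.77, 2.77], [-0.74, 2.19], [0, 2.66], [-1.06, 4.2], [0.31, 2.87], [-3.08, 3.08]. Speed limits (rad/s): [1.89, 1.89, 2.39, 3.14, 3.14, 3.14].

INTERFACE

Orientations are given as a unit quaternion [x, y, z, w].
In Python, from plant import ctrl gives the robot as it stands.
- The arm moves only by the shell command python3 -m inch 'ROWS'. ROWS is JSON, a list of rows, each a list of 7 numbers: the finger opening in mm, from 0 to 91.2, then the shift along the tool's x, y, z in mm, then the turn, a rotation vector about the tool's x, y, z in degrees. In form: [[jaw, x, y, z, wx, wy, wz], ...]. A call has 1 to 10 rows; each row shifts and turns the commanded pose from where the row before left it, along the tool's axes as they then stand; what a row does not reach is not made up. A row lasts 1/8 s, in which the tool goes at most 62.5 mm and 10.7 degrees, less where a joint would pass 70% of its speed; a pose out of reach is approached as far as the arm can. A call is refused whole if a number of a shift passes 62.5 or a number of a turn 10.7, either way. A call with a gripper value outside its range is refused whole. The fingers move at their own pace and stop on an object; the grip force is fixed at half the most. Time passes only in rows, so rows that do not move let the fingers close. It gives the time, the measured TCP pose, the force, the opening and the grip force at its end, in the units of the state.
- ctrl.observe(): the state, without advancing time (a new reading comes with each control period).
- ctrl.grab_frame(name): name is "side" or "top" or "wrist"; returns a dict with "img" (420x560x3 uint8, red, green, blue), "depth" (420x560 float32, m along the optical axis (not along the pixel's ray), 0 where there is no reading), "intrinsics" (3x3 intrinsics, pixels), "k1" (the pictures are not rectified: a ray, as slopes to the right and down, at radius r is drawn at 1 + k1 r^2 times it, then the intrinsics apply), "R" (3x3) and "t" (3): a world point X has camera coordinates R X + t; the wrist camera has in their place "tool_from_camera" (4x4, takes a point from camera to tool coordinates, whose origin is the TCP and whose axes are the flange's). Camera axes: x right, y down, z forward; pixel columns grow to the right and rows downward; lengths in m; the calibration is good to about 2 mm. A picture is of the moment at which its call begins: read the wrist's pose just before it.
- ctrl.finish_job(): hands the job in; it is judged then, once.
The state is a dict: "t": time; "q": joint angles; "dq": joint speeds; "tau": joint torques, N m; "eef_pos": TCP position; "eef_rot": TCP orientation; "ft_force": force on the tool from outside, world axes, zero at the start; "ft_torque": the same for the moment, N m; "width": finger opening in m; "finger_force": force on a finger pad.
Only numpy, scipy, OpenCV 4.12 (cv2) and the standard library are available. Lean on these libraries where they do the work, as an engineer would, in place of code of your own. Each camera call takes 0.05 s, during which the arm holds its last target. There are 200 camera calls.

TASK

Pull the analyser's accessory drawer right out, unclip the longer of the two ceramic tubes in it and lay that tube in the two notches of the wooden tube rest, then push the drawer fully home. The tube is brittle ceramic: do not squeeze it hard, and set it down rather than drop it. Leave the short tube in its clips and everything else on the bench as it is.

Things in the scene. Friction and masses are not known exactly. Their poses are not given: they have to be found in the camera images.
- analyser_front (a point): Foot of the red bench analyser's front, on the bench below the middle of the drawer. x points into the analyser, square to its front (the drawer slides out along -x), z up. The analyser is fixed, 300 deep, 400 wide, 220 high mm; its front is at x = 0 below z = 115 mm; a nose overhangs to x = -8 mm from z = 115 to 150 mm; then a panel slopes back to x = 50 mm at the top.
- drawer (a joint): Accessory drawer low in the analyser's front: 0 = shut, grows as it is pulled out, m; meets its stop at 0.195. Stays where it is left; takes about 3 N to slide. Front 226 wide mm, z = 22 to 106 mm; inside 202 wide, side walls up to z = 75 mm, floor at z = 29 mm. Right out, the tubes in it are clear of the nose.
- drawer_knob (a point): Centre of the drawer's black ball knob: 32 mm across, on a 13 mm neck, 38 mm out from the drawer's front, at z = 68 mm. Axes as the analyser's. The nose juts out 8 mm over the front from 47 mm above this point, so a gripper pointing straight down knocks against it: come tilted 12 to 40 degrees, pointing down and towards the analyser, a finger left and right of the ball.
- drawer_mid (a point): Point in the drawer, moving with it: midway between the two tubes' places, at the height of the clipped tubes' axes (29 mm above the drawer's floor). Axes as the analyser's. The tubes' places are 50 mm to either side (y) of it.
- long_tube: Longer white ceramic tube: 140 x 22 mm across, 27 mm collar at one end, 140 g. Origin: mid-axis; x along it. Lies along the drawer's x in two upward-open C spring clips, 10 mm wide, 36 mm either side of its middle, rising 14 mm above the axis; 60 mm free between them, 39 mm to the drawer wall. Pulled up, they resist with 12-18 N in all, let go after 8 mm. Brittle: breaks if gripped with over 40 N.
- short_tube: The shorter white ceramic tube: as the long one but 100 mm long, in the drawer's other place, in clips of its own. To be left there.
- tube_rest: Pale wooden tube rest on the bench, fixed, 125 long (x) x 75 wide (y) mm: two upright plates 8 mm thick at x = -45 and +45 mm, each with a 90 degree V notch. Origin: centre of its underside; z up. Plate tops 59 mm high; base plate 8 mm thick, open space between the plates.
- rest_seat (a point): Where the middle of a tube lying in both notches comes to lie, 52 mm above the bench. x along the tube, z up; the tube may lie either way round.
- tray: Grey open tray with three small crucibles, 130 x 100 x 30 mm, fixed, on the bench on the other side of the drawer from the rest. Origin: centre of its underside.
- reagent_bottle: White bottle with green cap, 72 mm across, 160 mm high; bystander. Origin: centre of its underside.
- flask: Conical glass flask, 84 mm across, 130 mm high; bystander. Origin: centre of its underside.
- beaker: Glass beaker, 72 mm across, 85 mm high; bystander. Origin: centre of its underside.
- weighing_boat: Pale blue weighing dish, 80 mm across, 24 mm high; bystander. Origin: centre of its underside.
- spatula: Thin steel spatula 160 mm long lying on the bench; bystander. Origin: middle of its underside; x along it.
- sample_jar: Amber jar, 52 mm across, 60 mm high; bystander. Origin: centre of its underside.
Not all that is in view belongs to the job. Of the things that look like the tube_rest, the middle-sized one is meant.

How it is judged:
On the way, in this order (a step that is already met when the one before it is completed fails the run):
1. the drawer is pulled out to within 15 mm of its stop (value of joint drawer above 0.18 m), for 0.2 s.
2. the long tube is out of its clips, at least 30 mm above where it was clipped (z of long_tube in the frame of drawer_mid above 0.03 m), for 0.1 s.
3. the long tube lies in both notches of the rest, let go (x of long_tube in the frame of rest_seat between -0.02 and 0.02 m and y of long_tube in the frame of rest_seat between -0.006 and 0.006 m and z of long_tube in the frame of rest_seat between -0.006 and 0.006 m and angle between the x axis of long_tube and the x axis of rest_seat, either way round below 0.1 rad and contact force between the fingers and long_tube below 0.1 N), for 0.3 s.
At the end, for the whole second after the job is handed in: The long tube lies still in both notches of the rest, its middle within 20 mm along the rest, 6 mm sideways and 6 mm in height of the seat and its axis within 0.1 rad of the rest's; the drawer is shut to within 4 mm; the short tube is still in its clips (within 6 mm in height, 15 mm along) (all of step 3 and z of short_tube in the frame of drawer_mid between -0.006 and 0.006 m and x of short_tube in the frame of drawer_mid between -0.015 and 0.015 m and value of joint drawer below 0.004 m and linear speed of long_tube below 0.02 m/s); the robot touches nothing.
It fails at once if the long tube is gripped with more than 40 N (80 N on the two fingers together) (contact force between the fingers and long_tube above 80 N).
It fails at once if the long tube is dropped (falls freely faster than 0.5 m/s, about 13 mm) (contact force between the fingers and long_tube below 0.01 N and linear speed of long_tube above 0.5 m/s).
It fails at once if the short tube is pulled out of its clips (z of short_tube in the frame of drawer_mid above 0.01 m).
It fails at once if a bystander (bottle, flask, beaker, weighing dish, spatula, jar) is shifted by more than 30 mm or tipped (distance of any of reagent_bottle, flask, beaker, weighing_boat, spatula, sample_jar from where it was at the start of the episode above 0.03 m or angle between any of reagent_bottle, flask, beaker, weighing_boat, spatula, sample_jar's own z axis and vertical above 0.5 rad).
It also fails if it takes over 72 s, if anything falls off the work surface, if the arm or the gripper's body presses on something with over 40 N, if the wrist force passes 120 N, or if a joint passes its speed limit or range.

## Working session

There is one attempt and no reset: what is moved stays moved. The work goes in short steps, Python scripts to look and compute and a shell command to move; the robot and the scene stay as the last step left them, time stands still between calls to the robot, and variables do not carry over. Pictures are saved under pics/ and viewed, at most 10 in all, crops included, and the job is handed in when it is done.

```bash
mkdir -p pics; ls; cat > h.py <<'E'
import numpy as np, cv2
from plant import ctrl
from scipy.spatial.transform import Rotation as Ro
def grab(n):
    s=ctrl.observe(); f=ctrl.grab_frame(n)
    if n=="wrist":
        T=np.eye(4); T[:3,:3]=Ro.from_quat(s["eef_rot"]).as_matrix(); T[:3,3]=s["eef_pos"]
        W=T@np.array(f["tool_from_camera"])
    else:
        W=np.eye(4); R=np.array(f["R"]); W[:3,:3]=R.T; W[:3,3]=-R.T@np.array(f["t"])
    f["W"]=W; return f
def slopes(f,uv):
    K=np.array(f["intrinsics"]); uv=np.atleast_2d(np.array(uv,float))
    return cv2.undistortPoints(uv[:,None],K,np.array([f["k1"],0,0,0.])).reshape(-1,2)
def onplane(f,uv,z):
    s=slopes(f,uv); d=np.c_[s,np.ones(len(s))]@f["W"][:3,:3].T; o=f["W"][:3,3]
    return o+d*((z-o[2])/d[:,2])[:,None]
def cloud(f):
    d=f["depth"]; h,w=d.shape; v,u=np.mgrid[:h,:w]
    s=slopes(f,np.c_[u.ravel(),v.ravel()]); z=d.ravel()
    P=np.c_[s*z[:,None],z]@f["W"][:3,:3].T+f["W"][:3,3]
    P[z==0]=np.nan; return P.reshape(h,w,3)
def save(f,n): cv2.imwrite("pics/"+n,f["img"][:,:,::-1])
E
python3 - <<'E'
from h import *
import pickle
s=ctrl.observe(); print(s["eef_pos"],s["eef_rot"],s["t"])
for n in("top","side"):
    f=grab(n); save(f,n+"0.png"); pickle.dump(f,open(n+"0.pkl","wb")); print(n,f["W"].round(3),f["k1"])
E
```

```text
pics
[ 0.28645289 -0.63828852  0.21331092] [ 9.77844218e-01  2.09333229e-01 -8.13294318e-05 -5.27839224e-04] 0.0
top [[-0.014 -0.99   0.14   0.402]
 [-1.     0.017  0.019 -0.01 ]
 [-0.022 -0.14  -0.99   1.046]
 [ 0.     0.     0.     1.   ]] -0.10591612499554243
side [[-0.822 -0.468  0.325  0.116]
 [-0.57   0.677 -0.466  0.587]
 [-0.002 -0.568 -0.823  1.104]
 [ 0.     0.     0.     1.   ]] -0.08687061645348175
```

View pics/top0.png

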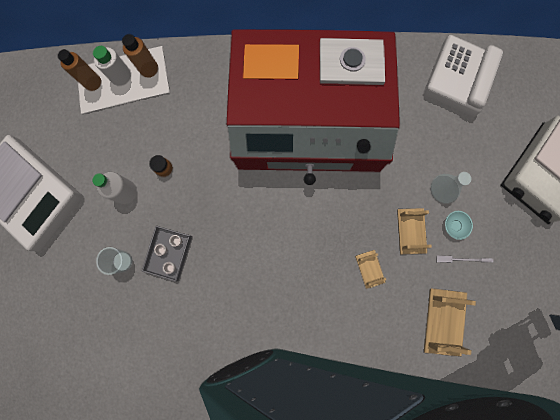

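View pics/side0.png

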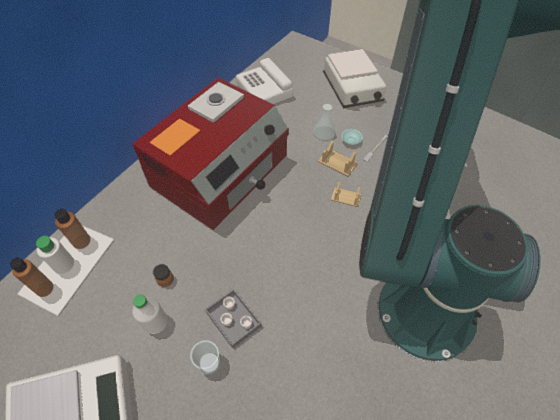

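Top view: the knob is at (310,179). The three rest candidates are small (371,269), middle (412,231) and large (446,322), so I choose (412,231). The flask (450,190), dish (458,226) and spatula (465,260) lie beyond it, and the tray is at (168,254).

```bash
python3 - <<'E'
from h import *
import pickle
f=pickle.load(open("top0.pkl","rb")); P=cloud(f); hsv=cv2.cvtColor(f["img"],cv2.COLOR_RGB2HSV)
print("bench z",np.nanmedian(P[300:330,200:300,2]))
# knob
print("knob ray z=.068",onplane(f,[310,179],.068), "depthmax",P[172:187,303:318].reshape(-1,3)[np.nanargmax(P[172:187,303:318,2])])
sub=P[172:187,303:318].reshape(-1,3); k=sub[(sub[:,2]>.06)&(sub[:,2]<.09)]; print("knob pts",len(k),np.median(k,0))
# woods
m=cv2.inRange(hsv,(10,60,120),(25,190,255)); m[:190]=0; m[:,:330]=0
n,l,st,c=cv2.connectedComponentsWithStats(m)
for i in range(1,n):
    if st[i,4]>100:
        q=P[l==i]; q=q[~np.isnan(q[:,2])]; b=q[(q[:,2]>-.02)]
        r=cv2.minAreaRect((b[:,:2]*1000).astype(np.float32)); t=q[q[:,2]>np.percentile(q[:,2],98)-.006]
        print(c[i].round(),st[i,4],"rect mm",np.round(r[0],1),np.round(r[1],1),round(r[2],1),"zmax",np.percentile(q[:,2],98).round(4),"base z",np.median(q[:,2]).round(3))
        if np.hypot(*(c[i]-[412,231]))<12:
            bp=q[(q[:,2]<.02)]; rr=cv2.minAreaRect((bp[:,:2]*1000).astype(np.float32)); print(" base rect",rr)
# analyser nose lower red edge: fit high points
y0,x0=150,228
fr=P[100:175,225:400].reshape(-1,3); fr=fr[(fr[:,2]>.11)&(fr[:,2]<.155)]
ys=fr[:,1]; e=[]
for a in np.arange(ys.min()+.02,ys.max()-.02,.01):
    g=fr[abs(ys-a)<.005]
    if len(g)>3: e.append((a,np.percentile(g[:,0],3)))
e=np.array(e); print("edge x=a*y+b",np.polyfit(e[:,1-1],e[:,1],1), e[::6].round(4), ys.min(),ys.max())
# top-plane of analyser z=.22 edge
top=P[25:140,215:410].reshape(-1,3); top=top[(top[:,2]>.21)&(top[:,2]<.228)]; print("top rect",cv2.minAreaRect((top[:,:2]*1000).astype(np.float32)))
a=cv2.resize(f["img"][130:300,270:490],None,fx=3.5,fy=3.5,interpolation=cv2.INTER_CUBIC); cv2.imwrite("pics/crop.png",a[:,:,::-1])
E
```

```text
bench z 0.0002497572273340021
knob ray z=.068 [[ 0.62794238 -0.06079883  0.068     ]] depthmax [ 0.62405576 -0.05733448  0.08498362]
knob pts 121 [ 0.62690592 -0.0579216   0.07784767]
[413. 230.] 975 rect mm [ 493.6 -343.7] [ 78.7 125. ] 89.6 zmax 0.0568 base z 0.008
 base rect ((493.5837707519531, -343.7012939453125), (78.70121002197266, 124.98257446289062), 89.57099914550781)
[370. 269.] 675 rect mm [ 391.1 -223.2] [94.6 58.8] 15.2 zmax 0.0425 base z 0.006
[447. 318.] 1866 rect mm [ 242.2 -438. ] [136.9 171.1] 82.0 zmax 0.0769 base z 0.011
[452. 350.] 218 rect mm [ 172.8 -415.5] [94.6 30.2] 80.2 zmax 0.0808 base z 0.062
edge x=a*y+b [0.03743876 0.66132764] [[-0.2384  0.6515]
 [-0.1784  0.6557]
 [-0.1184  0.6575]
 [-0.0584  0.6593]
 [ 0.0016  0.6615]
 [ 0.0616  0.6634]] -0.2584188095401261 0.14079228199139937
top rect ((835.6771850585938, -66.42527770996094), (401.036376953125, 262.9392395019531), 87.99368286132812)
```

View pics/crop.png

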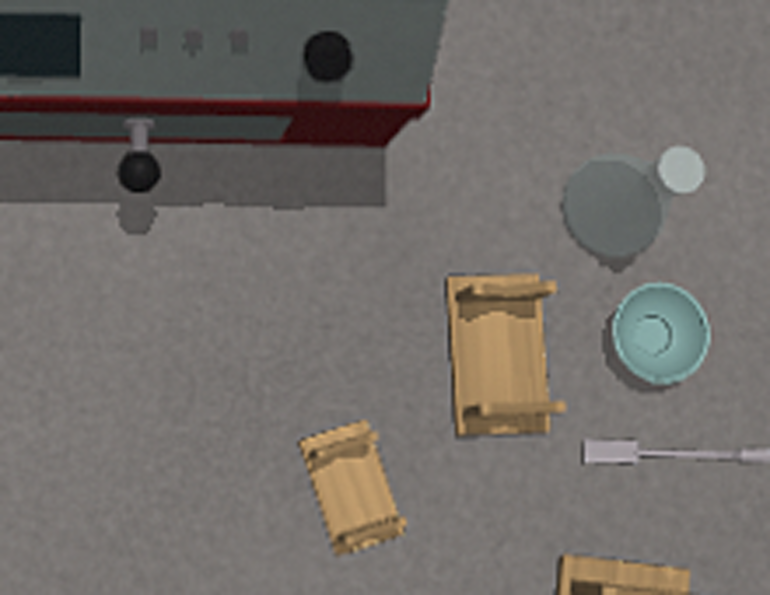

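The crop confirms the rest: middle-sized, at crop (500,355), with its base about 125x77 mm and its plates about 57 mm high. The knob is at crop (139,172), which gives world (0.627,-0.0595). That agrees with the analyser front at x≈0.667 and a yaw of about -2.1°. Next I work out the first move.

```bash
cat >> h.py <<'E'
def rot(yaw,tilt):
    """tool x along heading yaw (deg), tool z down, then tilted forward by tilt deg about tool y"""
    return Ro.from_euler('z',yaw,degrees=True)*Ro.from_quat([1,0,0,0])*Ro.from_euler('y',tilt,degrees=True)
def delta(pos,R=None):
    s=ctrl.observe(); r=Ro.from_quat(s["eef_rot"])
    print("shift mm (current axes)",(r.inv().apply(np.array(pos)-s["eef_pos"])*1000).round(1))
    if R is not None:
        print("turn deg", np.degrees((r.inv()*R).as_rotvec()).round(1), "shift if turned first",(R.inv().apply(np.array(pos)-s["eef_pos"])*1000).round(1))
    print("t",round(s["t"],2),"pos",np.round(s["eef_pos"],4),"q",np.round(s["q"],2),"w",round(s["width"],4))
E
python3 -c "
from h import *
R=rot(-2.1,20); k=np.array([.6275,-.0597,.068]); a=R.apply([0,0,1])
print(k+.019*a); delta(k-.1*a,R)"
```

```text
[ 0.63399402 -0.05993812  0.05014584]
shift mm (current axes) [ 517.4 -403.4   51.8]
turn deg [-4.6 19.7 26. ] shift if turned first [ 250.6 -590.7  145.9]
t 0.1 pos [ 0.2864 -0.6383  0.2134] q [-1.18  0.38  1.73 -0.    1.03 -0.03] w 0.0909
```

```bash
python3 -m inch '[[91,37,-29,0,0,0,0],[91,37,-29,0,0,0,0],[91,37,-29,0,0,0,0],[91,37,-29,0,0,0,0],[91,37,-29,0,0,0,0],[91,37,-29,0,0,0,0],[91,37,-29,0,0,0,0]]'; python3 -m inch '[[91,37,-29,0,0,0,0],[91,37,-29,0,0,0,0],[91,37,-29,0,0,0,0],[91,37,-29,0,0,0,0],[91,30,-29,0,0,0,0],[91,0,0,0,-1.2,4.9,6.5],[91,0,0,0,-1.2,4.9,6.5],[91,0,0,0,-1.2,4.9,6.5],[91,0,0,0,-1.2,4.9,6.5],[91,0,0,0,0,0,0]]'
python3 - <<'E'
from h import *
f=grab("wrist"); save(f,"w1.png"); P=cloud(f)
R=rot(-2.1,20); k=np.array([.6275,-.0597,.068]); a=R.apply([0,0,1]); delta(k+.019*a,R)
# dark ball points
g=f["img"].max(2); m=(g<60)&(abs(P[:,:,0]-.627)<.04)&(abs(P[:,:,1]+.06)<.04)&(P[:,:,2]>.05)&(P[:,:,2]<.095)
q=P[m]; A=np.c_[2*q,np.ones(len(q))]; s=np.linalg.lstsq(A,(q**2).sum(1),rcond=None)[0]
print(len(q),"sphere",s[:3],"r",np.sqrt(s[3]+(s[:3]**2).sum()),"top",q[np.argmax(q[:,2])],q.mean(0))
E
```

```text
t: 0.98
eef_pos: [0.4401, -0.3459, 0.2138]
eef_rot: [0.978, 0.209, -0.0, -0.0]
ft_force: [0.5, -1.6, -0.3]
width: 0.091
finger_force: 0.0
t: 2.22
eef_pos: [0.5416, -0.1419, 0.2134]
eef_rot: [0.985, -0.018, 0.173, 0.005]
ft_force: [0.3, -0.2, -0.0]
width: 0.091
finger_force: 0.0
shift mm (current axes) [ 27.8 -86.  183.8]
turn deg [0.2 0.1 0.2] shift if turned first [ 27.2 -85.5 184.1]
t 2.27 pos [ 0.5424 -0.1422  0.2139] q [-0.35  0.03  2.2   0.18  0.59  1.12] w 0.0909
638 sphere [ 0.63050028 -0.06035528  0.06794057] r 0.015386526084862072 top [ 0.62863076 -0.06303259  0.08474742] [ 0.62824138 -0.06275911  0.07807055]
```

View pics/w1.png

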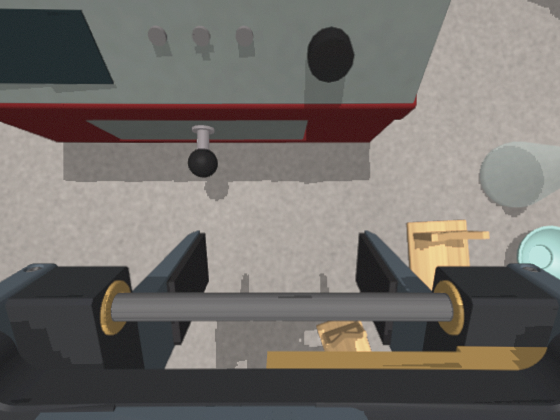

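The wrist view shows the ball at (203,162). A sphere fit gives r=15.4 mm and z=0.068, so the knob is at (0.629,-0.061).

```bash
python3 -m inch '[[91,15,-42,0,0,0,0],[91,14,-42,0,0,0,0],[91,0,-1,40,0,0,0],[91,0,0,40,0,0,0],[91,0,0,40,0,0,0],[91,0,0,34,0,0,0],[91,0,0,30,0,0,0],[91,0,0,0,0,0,0]]'; python3 -m inch '[[0,0,0,0,0,0,0],[0,0,0,0,0,0,0],[0,0,0,0,0,0,0],[0,0,0,0,0,0,0],[0,0,0,0,0,0,0],[0,0,0,0,0,0,0]]'
python3 -c "
from h import *
R=rot(-2.1,20); k=np.array([.629,-.061,.068]); a=R.apply([0,0,1]); delta(k+.019*a,R)
x=np.array([-.197*np.cos(np.radians(2.1)),.197*np.sin(np.radians(2.1)),0]); delta(ctrl.observe()['eef_pos']+x,rot(-2.1,10))"
```

```text
t: 3.28
eef_pos: [0.639, -0.0619, 0.0554]
eef_rot: [0.986, -0.017, 0.165, 0.004]
ft_force: [0.2, -0.8, 0.1]
width: 0.0918
finger_force: 0.0
t: 4.03
eef_pos: [0.6386, -0.0616, 0.057]
eef_rot: [0.986, -0.018, 0.167, 0.003]
ft_force: [5.1, 41.1, 1.9]
width: 0.0336
finger_force: 21.0
shift mm (current axes) [-5.3 -0.3  5.5]
turn deg [0.  0.8 0. ] shift if turned first [-5.3 -0.3  5.4]
t 4.03 pos [ 0.6386 -0.0616  0.057 ] q [-0.15  0.42  2.08  0.12  0.31  1.35] w 0.0336
shift mm (current axes) [-186.    -0.   -64.9]
turn deg [ 0.  -9.2  0. ] shift if turned first [-194.     0.   -34.2]
t 4.03 pos [ 0.6386 -0.0616  0.057 ] q [-0.15  0.42  2.08  0.12  0.31  1.35] w 0.0336
```

```bash
python3 -m inch '[[0,0,-1,0,0,0,0],[0,0,0,0,0,0,0]]'; python3 -m inch '[[0,-3,0,1,0,-3,0],[0,-3,0,0,0,-2,0],[0,0,0,0,0,0,0]]'
```

```text
t: 4.28
eef_pos: [0.6386, -0.0597, 0.057]
eef_rot: [0.986, -0.018, 0.167, 0.003]
ft_force: [0.2, 16.2, 4.1]
width: 0.0303
finger_force: 30.0
t: 4.65
eef_pos: [0.6358, -0.0597, 0.0562]
eef_rot: [0.992, -0.018, 0.126, 0.002]
ft_force: [0.5, 18.0, 17.8]
width: 0.0304
finger_force: 30.0
```

```bash
python3 -m inch '[[0,-8,-0.5,-3,0,0,0],[0,-12,0,-3,0,0,0],[0,-15,0,-3.9,0,0,0],[0,-15,0,-3.9,0,0,0],[0,-15,0,-3.9,0,0,0],[0,0,0,0,0,0,0]]'; python3 -c "
from h import *
delta([.636-.19*np.cos(np.radians(2.1)),-.0597+.007,.0562],rot(-2.1,0))"
```

```text
t: 5.4
eef_pos: [0.5658, -0.0572, 0.056]
eef_rot: [0.992, -0.018, 0.124, 0.003]
ft_force: [-2.5, 10.6, 9.3]
width: 0.0299
finger_force: 30.0
shift mm (current axes) [-116.    -0.2  -29.7]
turn deg [  0.  -14.3   0. ] shift if turned first [-119.8   -0.2   -0.2]
t 5.4 pos [ 0.5658 -0.0572  0.056 ] q [-0.16  0.35  2.18  0.08  0.36  1.38] w 0.0299
```

```bash
python3 -m inch '[[0,-15,0,-3.8,0,0,0],[0,-15,0,-3.8,0,0,0],[0,-15,0,-3.8,0,-3,0],[0,-15,0,-3,0,-3,0],[0,-15,0,-2,0,-3,0],[0,-15,0,-1.3,0,-3,0],[0,-15,0,0,0,0,0],[0,-8,0,0,0,0,0],[0,0,0,0,0,0,0]]'; python3 -c "
from h import *
delta([.636-.195*np.cos(np.radians(2.1)),-.0597+.007,.0562],rot(-2.1,0))"
```

```text
t: 6.52
eef_pos: [0.4517, -0.0533, 0.055]
eef_rot: [1.0, -0.018, 0.02, 0.001]
ft_force: [-2.1, 8.3, 17.3]
width: 0.0303
finger_force: 30.0
shift mm (current axes) [-10.5  -0.3  -1.6]
turn deg [ 0.  -2.3 -0. ] shift if turned first [-10.6  -0.3  -1.2]
t 6.53 pos [ 0.4517 -0.0533  0.055 ] q [-0.17  0.26  2.29  0.01  0.55  1.43] w 0.0303
```

```bash
python3 -m inch '[[0,-8,0,-1,0,0,0],[0,-6,0,0,0,0,0],[0,0,0,0,0,0,0],[0,0,0,0,0,0,0]]'
```

```text
t: 7.02
eef_pos: [0.439, -0.0529, 0.0552]
eef_rot: [1.0, -0.019, 0.021, 0.001]
ft_force: [9.5, 9.7, -2.2]
width: 0.0302
finger_force: 30.0
```

```bash
python3 -m inch '[[91,0,0,0,0,0,0],[91,0,0,0,0,0,0],[91,0,0,0,0,0,0],[91,0,0,0,0,0,0],[91,0,0,-30,0,0,0],[91,0,0,-50,0,0,0],[91,0,0,-50,0,0,0],[91,0,0,-50,0,0,0],[91,0,0,0,0,0,0]]'
python3 - <<'E'
from h import *
f=grab("wrist"); save(f,"w2.png"); P=cloud(f); print(ctrl.observe()["eef_pos"])
import pickle; pickle.dump(f,open("w2.pkl","wb"))
E
```

```text
t: 8.15
eef_pos: [0.432, -0.053, 0.2382]
eef_rot: [1.0, -0.018, 0.023, 0.001]
ft_force: [-0.8, 0.1, -0.9]
width: 0.0912
finger_force: 0.0
[ 0.43082519 -0.05281218  0.23591801]
```

View pics/w2.png

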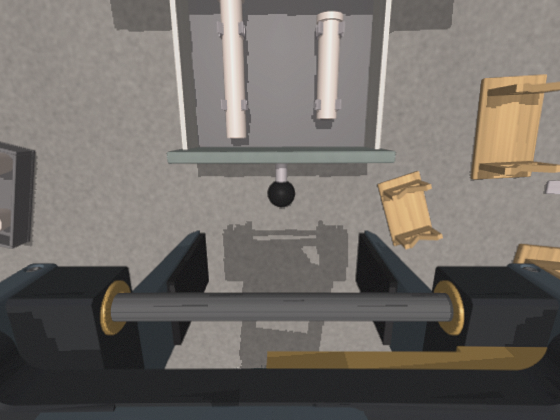

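The drawer is out. The long tube is on the left, with its near end at (236,137) and its clips at (232,104) and (229,28). The short tube is at (328,65), and the ball at (281,193).

```bash
python3 - <<'E'
from h import *
import pickle
w=pickle.load(open("w2.pkl","rb")); t=grab("top"); pickle.dump(t,open("t2.pkl","wb"))
for nm,f in(("wrist",w),("top",t)):
    P=cloud(f); h=cv2.cvtColor(f["img"],cv2.COLOR_RGB2HSV)
    m=(h[:,:,1]<60)&(h[:,:,2]>150)&(P[:,:,2]>.055)&(P[:,:,2]<.078)&(P[:,:,0]>.46)&(P[:,:,0]<.68)&(abs(P[:,:,1]+.055)<.095)
    n,l,st,c=cv2.connectedComponentsWithStats(m.astype(np.uint8))
    for i in range(1,n):
        if st[i,4]<40: continue
        q=P[l==i]; v=cv2.fitLine(q[:,:2].astype(np.float32),cv2.DIST_HUBER,0,.001,.001).ravel()
        d=v[:2]*np.sign(v[0]); s=(q[:,:2]-v[2:])@d
        print(nm,c[i].round(),st[i,4],"yaw",np.degrees(np.arctan2(d[1],d[0])).round(2),"ends",(v[2:]+d*s.min()).round(4),(v[2:]+d*s.max()).round(4),"len",np.ptp(s).round(4),"z95",np.percentile(q[:,2],95).round(4))
f=w;P=cloud(f); m=(f["img"].max(2)<60)&(P[:,:,2]>.045)&(P[:,:,2]<.095)&(P[:,:,0]<.47)&(P[:,:,0]>.38)&(abs(P[:,:,1]+.053)<.03)
q=P[m]; s=np.linalg.lstsq(np.c_[2*q,np.ones(len(q))],(q**2).sum(1),rcond=None)[0]; print("ball",s[:3],len(q))
print("wrist near end on z=.058", onplane(w,[[236,137],[232,104],[229,28]],[.058]))
# rest in wrist view
h=cv2.cvtColor(f["img"],cv2.COLOR_RGB2HSV); m=cv2.inRange(h,(8,50,110),(28,200,255)).astype(bool)
q=P[m&(P[:,:,1]<-.28)&(P[:,:,0]>.4)&(P[:,:,2]<.075)]
pl=q[q[:,2]>.045]; far=pl[pl[:,0]>.5]; near=pl[pl[:,0]<.48]
for g in(near,far):
    if len(g)>5: print("plate",len(g),g.mean(0).round(4),g.min(0).round(4),g.max(0).round(4))
b=q[(q[:,2]<.012)&(q[:,2]>.004)]; print("base",cv2.minAreaRect((b[:,:2]*1000).astype(np.float32)))
E
```

```text
wrist [233.  67.] 2766 yaw -1.9 ends [ 0.4995 -0.0064] [ 0.6321 -0.0108] len 0.1327 z95 0.0694
wrist [329.  64.] 2181 yaw -2.09 ends [ 0.516  -0.1057] [ 0.6158 -0.1094] len 0.1 z95 0.0706
wrist [281. 170.] 42 yaw 89.42 ends [ 0.4625 -0.0592] [ 0.4626 -0.0503] len 0.0089 z95 0.0747
top [290. 196.] 278 yaw -2.02 ends [ 0.5335 -0.0054] [ 0.6381 -0.0091] len 0.1047 z95 0.0708
top [328. 202.] 258 yaw -2.5 ends [ 0.5161 -0.1042] [ 0.6146 -0.1085] len 0.0986 z95 0.071
ball [ 0.43595756 -0.0535939   0.06808253] 532
wrist near end on z=.058 [[ 0.49934718 -0.00577267  0.058     ]
 [ 0.53436982 -0.00402911  0.058     ]
 [ 0.60790593 -0.00676334  0.058     ]]
plate 298 [ 0.4503 -0.3461  0.0529] [ 0.4457 -0.3768  0.0451] [ 0.4542 -0.3107  0.0593]
plate 224 [ 0.5396 -0.3346  0.0517] [ 0.5355 -0.3606  0.0451] [ 0.5444 -0.3093  0.0588]
base ((495.0766296386719, -342.8447265625), (125.19966125488281, 76.13847351074219), 0.7343263626098633)
```

```bash
python3 -c "
from h import *
delta([.5695,-.008,.180],rot(-2.0,0))"
```

```text
shift mm (current axes) [135.5 -49.8  59.8]
turn deg [ 0.1 -2.3 -0.1] shift if turned first [137.9 -49.5  54.5]
t 8.25 pos [ 0.43   -0.0527  0.2345] q [-0.18 -0.11  2.26  0.01  0.96  1.43] w 0.0909
```

```bash
python3 -m inch '[[45,46,-17,0,0,-2.3,0],[45,46,-17,10,0,0,0],[40,46,-15.5,20,0,0,0],[40,0,0,24,0,0,0],[40,0,0,0,0,0,0],[40,0,0,0,0,0,0]]'; python3 -c "
from h import *
delta([.5695,-.008,.039],rot(-2.0,0))
f=grab('wrist');P=cloud(f);h=cv2.cvtColor(f['img'],cv2.COLOR_RGB2HSV)
m=(h[:,:,1]<60)&(h[:,:,2]>150)&(P[:,:,2]>.06)&(P[:,:,2]<.078)&(P[:,:,0]>.5)&(P[:,:,0]<.66)&(abs(P[:,:,1]+.008)<.03)
q=P[m];print(len(q),q.min(0),q.max(0))
for a in(.59,.60,.61):
  g=q[abs(q[:,0]-a)<.005];print(a,len(g),g[:,1].min() if len(g) else 0,g[:,1].max() if len(g) else 0)
"
```

```text
t: 9.0
eef_pos: [0.5693, -0.0084, 0.182]
eef_rot: [1.0, -0.018, -0.001, 0.001]
ft_force: [0.5, -0.4, 0.1]
width: 0.0408
finger_force: 0.0
shift mm (current axes) [  0.5  -0.6 143. ]
turn deg [ 0.1  0.1 -0.1] shift if turned first [  0.2  -0.4 143. ]
t 9.0 pos [ 0.5693 -0.0084  0.182 ] q [-0.06  0.22  2.02 -0.    0.91  1.55] w 0.0408
3076 [ 0.5000276  -0.02338043  0.06003034] [0.63967078 0.00509595 0.0733026 ]
0.59 221 -0.01947013166868787 0.0018910458956889094
0.6 256 -0.0212863226397389 0.0036058535495493878
0.61 293 -0.022321736247521783 0.003703954249449439
```

```bash
python3 -m inch '[[40,0,-0.4,40,0,0,0],[40,0,0,40,0,0,0],[40,0,0,30,0,0,0],[40,0,0,20,0,0,0],[40,0,0,13,0,0,0],[40,0,0,0,0,0,0]]'; python3 -m inch '[[32,0,0,0,0,0,0],[28,0,0,0,0,0,0],[26,0,0,0,0,0,0],[24,0,0,0,0,0,0],[22,0,0,0,0,0,0],[20,0,0,0,0,0,0],[18,0,0,0,0,0,0],[18,0,0,0,0,0,0]]'
```

```text
t: 9.8
eef_pos: [0.5697, -0.0081, 0.0392]
eef_rot: [1.0, -0.018, -0.001, 0.001]
ft_force: [-0.1, -0.3, -0.1]
width: 0.0398
finger_force: 0.0
t: 10.8
eef_pos: [0.5698, -0.0078, 0.0394]
eef_rot: [1.0, -0.018, -0.0, 0.0]
ft_force: [0.1, 5.7, 3.5]
width: 0.0209
finger_force: 30.0
```

Gripped with 30 N, centred. I lift slowly.

```bash
python3 -m inch '[[18,0,0,-2,0,0,0],[18,0,0,-2,0,0,0],[18,0,0,-2,0,0,0],[18,0,0,-2,0,0,0],[18,0,0,-3,0,0,0],[18,0,0,-4,0,0,0],[18,0,0,-5,0,0,0],[18,0,0,0,0,0,0]]'; python3 -m inch '[[18,0,0,-10,0,0,0],[18,0,0,-20,0,0,0],[18,0,0,-30,0,0,0],[18,0,0,-30,0,0,0],[18,0,0,-30,0,0,0],[18,0,0,0,0,0,0],[18,0,0,0,0,0,0]]'; python3 -c "
from h import *
f=grab('wrist'); save(f,'w3.png')
delta([.495,-.343,.16],rot(2,0))"
```

```text
t: 11.8
eef_pos: [0.5706, -0.0084, 0.0602]
eef_rot: [1.0, -0.018, 0.001, 0.001]
ft_force: [-0.2, -0.3, -2.5]
width: 0.0214
finger_force: 30.0
t: 12.68
eef_pos: [0.5694, -0.0079, 0.179]
eef_rot: [1.0, -0.018, -0.001, 0.001]
ft_force: [0.4, 0.1, -1.8]
width: 0.0213
finger_force: 30.0
shift mm (current axes) [-61.8 337.6  19. ]
turn deg [ 0.1  0.1 -4.1] shift if turned first [-85.8 332.3  18.5]
t 12.72 pos [ 0.5692 -0.0079  0.1785] q [-0.05  0.22  2.02 -0.    0.9   1.55] w 0.0215
```

View pics/w3.png

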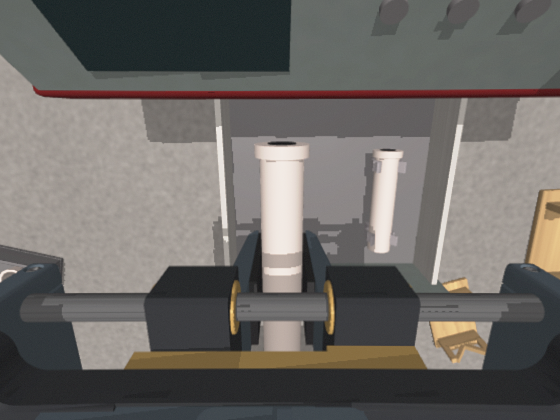

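The tube is held straight, with its collar at (282,150), and the short tube is still clipped at (385,200). Now a closer look at the rest.

```bash
python3 -m inch '[[18,-13,20,0,0,0,0],[18,-27,42,0,0,0,0],[18,-27,42,0,0,0,0],[18,-27,42,0,0,0,0],[18,-27,42,0,0,0,0],[18,-27,42,0,0,0,0],[18,-12,28,0,0,0,0],[18,0,0,0,0,0,0],[18,0,0,0,0,0,0]]'; python3 - <<'E'
from h import *
import pickle
f=grab("wrist"); save(f,"w4.png"); pickle.dump(f,open("w4.pkl","wb")); P=cloud(f); print(ctrl.observe()["eef_pos"])
h=cv2.cvtColor(f["img"],cv2.COLOR_RGB2HSV); m=cv2.inRange(h,(8,50,90),(28,210,255)).astype(bool)
q=P[m&(P[:,:,1]<-.28)&(P[:,:,0]>.42)&(P[:,:,2]<.075)]
for lo,hi in((.42,.48),(.51,.57)):
    g=q[(q[:,2]>.02)&(q[:,0]>lo)&(q[:,0]<hi)]; print("plate",len(g),g.mean(0).round(4),g.min(0).round(4),g.max(0).round(4))
    for a in np.arange(-.385,-.300,.005):
        k=g[abs(g[:,1]-a)<.0025]; print((round(a,3),np.percentile(k[:,2],98).round(3),k[:,0].min().round(4),k[:,0].max().round(4)) if len(k)>3 else a.round(3),end=" ")
    print()
b=q[(q[:,2]<.012)&(q[:,2]>.004)]; print("base",cv2.minAreaRect((b[:,:2]*1000).astype(np.float32)))
E
```

```text
t: 13.85
eef_pos: [0.3999, -0.2596, 0.1791]
eef_rot: [1.0, -0.019, -0.001, 0.0]
ft_force: [0.4, 0.0, -2.1]
width: 0.0212
finger_force: 30.0
[ 0.40024228 -0.25933683  0.17928392]
plate 817 [ 0.4509 -0.3436  0.0459] [ 0.4457 -0.3764  0.0203] [ 0.4544 -0.3116  0.059 ]
-0.385 -0.38 (np.float64(-0.375), np.float64(0.056), np.float64(0.447), np.float64(0.4544)) (np.float64(-0.37), np.float64(0.056), np.float64(0.4464), np.float64(0.4544)) (np.float64(-0.365), np.float64(0.058), np.float64(0.4465), np.float64(0.4543)) (np.float64(-0.36), np.float64(0.055), np.float64(0.4462), np.float64(0.4543)) (np.float64(-0.355), np.float64(0.05), np.float64(0.4462), np.float64(0.4542)) (np.float64(-0.35), np.float64(0.045), np.float64(0.4465), np.float64(0.4543)) (np.float64(-0.345), np.float64(0.04), np.float64(0.4461), np.float64(0.4541)) (np.float64(-0.34), np.float64(0.042), np.float64(0.4461), np.float64(0.454)) (np.float64(-0.335), np.float64(0.046), np.float64(0.4459), np.float64(0.454)) (np.float64(-0.33), np.float64(0.052), np.float64(0.4462), np.float64(0.454)) (np.float64(-0.325), np.float64(
[... 924 characters left out ...]
(0.5359), np.float64(0.544)) (np.float64(-0.34), np.float64(0.041), np.float64(0.536), np.float64(0.5439)) (np.float64(-0.335), np.float64(0.046), np.float64(0.535), np.float64(0.5436)) (np.float64(-0.33), np.float64(0.051), np.float64(0.5349), np.float64(0.544)) (np.float64(-0.325), np.float64(0.056), np.float64(0.5351), np.float64(0.5436)) (np.float64(-0.32), np.float64(0.059), np.float64(0.535), np.float64(0.5439)) (np.float64(-0.315), np.float64(0.057), np.float64(0.5347), np.float64(0.5439)) (np.float64(-0.31), np.float64(0.056), np.float64(0.5346), np.float64(0.5435)) -0.305 -0.3 
base ((494.9514465332031, -343.2551574707031), (124.9229736328125, 75.81138610839844), 0.2704973518848419)
```

View pics/w4.png

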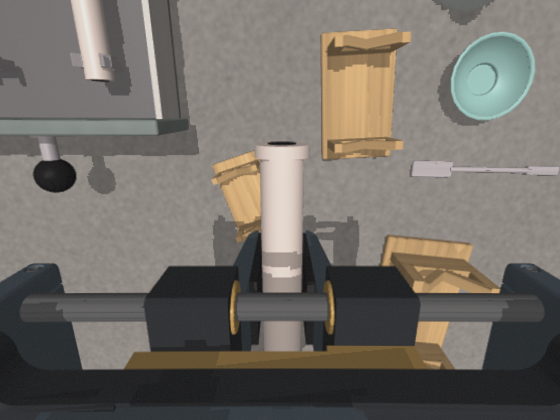

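The rest is at (360,95), and its notch bottoms give the seat at (0.495,-0.343) with a yaw of about 0.5°. I check how the tube sits in the hand, then move over the seat.

```bash
python3 - <<'E'
from h import *
import pickle
f=pickle.load(open("w4.pkl","rb")); P=cloud(f); s=ctrl.observe()
m=np.zeros(P.shape[:2],bool); m[145:235,255:312]=1
h=cv2.cvtColor(f["img"],cv2.COLOR_RGB2HSV); m&=(h[:,:,1]<60)&(h[:,:,2]>130)
q=(P[m]-s["eef_pos"])@Ro.from_quat(s["eef_rot"]).as_matrix()*1000; q=q[(q[:,2]<10)&(q[:,2]>-50)]
for a in(35,40,45,50,55,60,67):
    k=q[abs(q[:,0]-a)<2.5]; print(a,len(k),(k[:,1].min().round(1),k[:,1].max().round(1),np.percentile(k[:,2],3).round(1)) if len(k) else "")
print("xmax",np.percentile(q[:,0],99.5))
delta([.495,-.343,.13],rot(.5,0))
E
```

```text
35 408 (np.float64(-9.2), np.float64(11.9), np.float64(-29.0))
40 406 (np.float64(-9.0), np.float64(11.8), np.float64(-29.0))
45 421 (np.float64(-8.9), np.float64(12.3), np.float64(-28.9))
50 442 (np.float64(-9.4), np.float64(12.2), np.float64(-29.0))
55 451 (np.float64(-9.3), np.float64(12.0), np.float64(-29.0))
60 466 (np.float64(-9.1), np.float64(11.8), np.float64(-28.9))
67 613 (np.float64(-11.3), np.float64(14.8), np.float64(-31.6))
xmax 69.25838133213527
shift mm (current axes) [97.8 80.1 49.2]
turn deg [ 0.   0.1 -2.6] shift if turned first [94.  84.5 49.3]
t 13.9 pos [ 0.4002 -0.2593  0.1793] q [-0.62  0.07  2.19 -0.    0.87  0.99] w 0.0216
```

```bash
python3 -m inch '[[18,25,20,0,0,0,0],[18,40,30,0,0,0,0],[18,33,29,0,0,0,-2.6],[18,0,0,30,0,0,0],[18,0,0,40,0,0,0],[18,0,0,30,0,0,0],[18,0,0,20,0,0,0],[18,0,0,10,0,0,0],[18,0,0,0,0,0,0],[18,0,0,0,0,0,0]]'; python3 -c "
from h import *
delta([.495,-.3417,.034],rot(.5,0))"
```

```text
t: 15.15
eef_pos: [0.4961, -0.3429, 0.0507]
eef_rot: [1.0, 0.005, 0.0, 0.001]
ft_force: [0.3, -1.6, -2.0]
width: 0.0213
finger_force: 30.0
shift mm (current axes) [-1.  -1.3 16.7]
turn deg [ 0.1 -0.   0. ] shift if turned first [-1.  -1.2 16.7]
t 15.15 pos [ 0.4961 -0.3429  0.0507] q [-0.64  0.47  1.98 -0.    0.69  0.92] w 0.0213
```

```bash
python3 -m inch '[[18,0,-1.3,6,0,0,0],[18,0,0,5,0,0,0],[18,0,0,0,0,0,0],[18,0,0,0,0,0,0]]';python3 -m inch '[[18,0,0,2,0,0,0],[18,0,0,1,0,0,0],[18,0,0,0,0,0,0]]'
```

```text
t: 15.65
eef_pos: [0.4954, -0.3413, 0.0387]
eef_rot: [1.0, 0.004, -0.001, 0.001]
ft_force: [0.2, -0.1, -1.7]
width: 0.0211
finger_force: 30.0
t: 16.02
eef_pos: [0.4954, -0.3412, 0.0356]
eef_rot: [1.0, 0.004, -0.001, 0.001]
ft_force: [-0.2, -0.1, -1.6]
width: 0.0211
finger_force: 30.0
```

```bash
python3 -m inch '[[18,0,0,1,0,0,0],[18,0,0,0.7,0,0,0],[18,0,0,0,0,0,0]]';python3 -m inch '[[18,0,0,1,0,0,0],[18,0,0,0,0,0,0]]'
```

```text
t: 16.4
eef_pos: [0.4957, -0.3417, 0.0343]
eef_rot: [1.0, 0.004, -0.0, 0.001]
ft_force: [-1.3, -2.9, 2.4]
width: 0.021
finger_force: 30.0
t: 16.65
eef_pos: [0.4959, -0.3421, 0.0337]
eef_rot: [1.0, 0.005, 0.0, 0.001]
ft_force: [-3.0, -4.7, 9.5]
width: 0.0211
finger_force: 30.0
```

Contact on the seat (9.5 N up). I release.

```bash
python3 -m inch '[[18,0,0.5,0,0,0,0],[24,0,0,0,0,0,0],[28,0,0,0,0,0,0],[36,0,0,0,0,0,0],[42,0,0,0,0,0,0],[42,0,0,0,0,0,0],[42,0,0,0,0,0,0]]';python3 -m inch '[[42,0,0,-10,0,0,0],[42,0,0,-30,0,0,0],[42,0,0,-40,0,0,0],[42,0,0,-40,0,0,0],[42,0,0,-40,0,0,0],[42,-40,0,0,0,0,0],[42,-40,0,0,0,0,0],[42,0,0,0,0,0,0],[42,0,0,0,0,0,0]]'
python3 - <<'E'
from h import *
f=grab("wrist"); save(f,"w5.png"); P=cloud(f); h=cv2.cvtColor(f["img"],cv2.COLOR_RGB2HSV)
m=(h[:,:,1]<60)&(h[:,:,2]>140)&(P[:,:,2]>.05)&(P[:,:,2]<.08)&(abs(P[:,:,0]-.495)<.09)&(abs(P[:,:,1]+.343)<.03)
q=P[m]; print(len(q),q.min(0),q.max(0),np.median(q,0))
for a in(.44,.48,.51,.54):
    k=q[abs(q[:,0]-a)<.004]; print(a,len(k),(k[:,1].min()+k[:,1].max())/2 if len(k) else 0,np.percentile(k[:,2],97) if len(k) else 0)
R=rot(-2.1,0); k=np.array([.436,-.0536,.068]); delta([.36,-.05,.12],R)
E
```

```text
t: 17.52
eef_pos: [0.4954, -0.3418, 0.033]
eef_rot: [1.0, 0.004, -0.0, 0.001]
ft_force: [-0.1, 0.2, -0.7]
width: 0.0422
finger_force: 0.0
t: 18.65
eef_pos: [0.4161, -0.3426, 0.1938]
eef_rot: [1.0, 0.004, -0.0, 0.001]
ft_force: [0.2, 0.3, -1.2]
width: 0.0418
finger_force: 0.0
3521 [ 0.42546167 -0.35572204  0.05007014] [ 0.56578557 -0.32950452  0.06593284] [ 0.50534977 -0.343154    0.06073002]
0.44 166 -0.3441339253683414 0.0629591080904351
0.48 193 -0.34324869996682195 0.06285077013816708
0.51 198 -0.342948393318133 0.06300888489587297
0.54 233 -0.3427241150703115 0.06316695312607738
shift mm (current axes) [ -53.7 -293.2   73.1]
turn deg [0.1 0.  2.6] shift if turned first [ -67.  -290.3   73.6]
t 18.7 pos [ 0.4163 -0.3426  0.1936] q [-0.73  0.15  2.07 -0.    0.92  0.83] w 0.0421
```

View pics/w5.png

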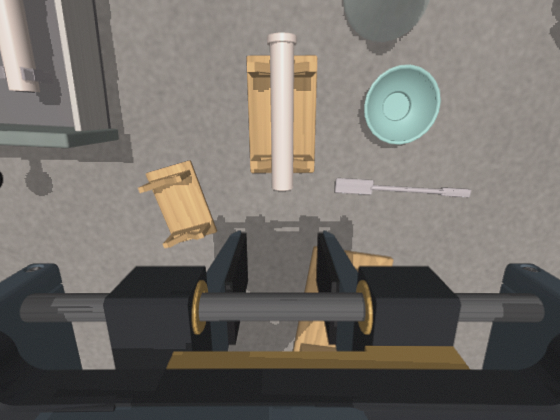

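The tube lies in both notches from (282,40) to (283,188): its middle is at x 0.4956, y -0.343 and its axis at z≈0.052. Back to the knob.

```bash
python3 -m inch '[[60,3,-40,0,0,0,0],[91,3,-50,0,0,0,0],[91,3,-50,0,0,0,0],[91,3,-50,0,0,0,0],[91,3,-50,0,0,0,0],[91,3,-48,0,0,2.4,2.6],[91,0,0,0,0,0,0],[91,0,0,0,0,0,0]]'; python3 -c "
from h import *
delta([.4385,-.0528,.052],rot(-2.1,2.4))"
```

```text
t: 19.7
eef_pos: [0.4316, -0.0542, 0.193]
eef_rot: [1.0, -0.017, 0.021, 0.001]
ft_force: [0.5, 0.5, 0.5]
width: 0.0913
finger_force: 0.0
shift mm (current axes) [  1.   -1.7 141.1]
turn deg [0.  0.  0.1] shift if turned first [  0.9  -1.6 141.1]
t 19.7 pos [ 0.4316 -0.0542  0.193 ] q [-0.18 -0.05  2.28  0.01  0.86  1.42] w 0.0913
```

```bash
python3 -m inch '[[91,1,-1.7,40,0,0,0],[91,0,0,40,0,0,0],[91,0,0,35,0,0,0],[91,0,0,26,0,0,0],[91,0,0,0,0,0,0],[50,0,0,0,0,0,0],[40,0,0,0,0,0,0],[0,0,0,0,0,0,0],[0,0,0,0,0,0,0],[0,0,0,0,0,0,0]]'; python3 -m inch '[[0,12,0,0.5,0,3,0],[0,15,0,1.3,0,3,0],[0,15,0,2.1,0,3,0],[0,15,0,2.8,0,3,0],[0,15,0,3.7,0,0,0],[0,15,0,3.7,0,0,0],[0,15,0,3.7,0,0,0],[0,0,0,0,0,0,0]]'
```

```text
t: 20.95
eef_pos: [0.4379, -0.0527, 0.052]
eef_rot: [1.0, -0.018, 0.021, 0.001]
ft_force: [-0.0, -0.2, -0.2]
width: 0.0436
finger_force: 0.0
t: 21.95
eef_pos: [0.5435, -0.0565, 0.0534]
eef_rot: [0.992, -0.018, 0.126, 0.002]
ft_force: [3.5, 4.6, 7.8]
width: 0.0292
finger_force: 30.2
```

```bash
python3 -m inch '[[0,15,0,3.9,0,0,0],[0,15,0,3.9,0,0,0],[0,15,0,3.9,0,0,0],[0,15,0,3.9,0,0,0],[0,14,0,3.7,0,0,0],[0,0,0,0,0,0,0]]';  python3 -m inch '[[0,6,0,1.5,0,0,0],[0,5,0,1.3,0,0,0],[0,0,0,0,0,0,0]]'
```

```text
t: 22.7
eef_pos: [0.62, -0.0591, 0.0532]
eef_rot: [0.992, -0.018, 0.126, 0.002]
ft_force: [2.5, 5.4, 6.8]
width: 0.0292
finger_force: 32.4
t: 23.08
eef_pos: [0.6307, -0.0595, 0.0532]
eef_rot: [0.992, -0.018, 0.126, 0.002]
ft_force: [2.8, 4.5, 5.9]
width: 0.0292
finger_force: 32.3
```

```bash
python3 -m inch '[[0,3,0,0.8,0,0,0],[0,2,0,0.5,0,0,0],[0,0,0,0,0,0,0]]';  python3 -m inch '[[0,3,0,0.8,0,0,0],[0,0,0,0,0,0,0]]'
```

```text
t: 23.45
eef_pos: [0.6354, -0.0596, 0.0531]
eef_rot: [0.992, -0.018, 0.126, 0.002]
ft_force: [0.1, 5.6, 9.3]
width: 0.0293
finger_force: 32.4
t: 23.7
eef_pos: [0.6386, -0.0597, 0.0531]
eef_rot: [0.992, -0.018, 0.126, 0.002]
ft_force: [1.5, 5.3, 9.8]
width: 0.0292
finger_force: 32.4
```

```bash
python3 -m inch '[[0,3,0,0.8,0,0,0],[0,0,0,0,0,0,0]]';  python3 -m inch '[[0,3,0,0.8,0,0,0],[0,0,0,0,0,0,0]]'; python3 - <<'E'
from h import *
f=grab("wrist");P=cloud(f); m=(f["img"].max(2)<60)&(P[:,:,2]>.07)&(P[:,:,2]<.095)&(abs(P[:,:,0]-.63)<.04)&(abs(P[:,:,1]+.06)<.014)
q=P[m]; print(len(q)); 
if len(q)>20: print(q.min(0),q.max(0))
E
```

```text
t: 23.95
eef_pos: [0.6418, -0.0598, 0.0531]
eef_rot: [0.992, -0.018, 0.126, 0.002]
ft_force: [0.3, 4.8, 9.5]
width: 0.0294
finger_force: 32.4
t: 24.2
eef_pos: [0.6446, -0.0599, 0.0531]
eef_rot: [0.992, -0.018, 0.126, 0.002]
ft_force: [-3.1, 4.9, 12.4]
width: 0.0295
finger_force: 32.4
884
[ 0.61052226 -0.07386465  0.07001087] [ 0.64764368 -0.04600042  0.09312366]
```

```bash
python3 -m inch '[[0,2,0,0.5,0,0,0],[0,0,0,0,0,0,0]]';  python3 -m inch '[[0,2,0,0.5,0,0,0],[0,0,0,0,0,0,0]]'
```

```text
t: 24.5
eef_pos: [0.6447, -0.0599, 0.053]
eef_rot: [0.992, -0.018, 0.124, 0.002]
ft_force: [-25.7, 4.9, 31.9]
width: 0.0294
finger_force: 38.2
t: 24.75
eef_pos: [0.6445, -0.0598, 0.0528]
eef_rot: [0.992, -0.018, 0.122, 0.002]
ft_force: [-49.9, 5.0, 53.0]
width: 0.0293
finger_force: 46.2
```

The drawer is at its stop. I ease off, open and back out.

```bash
python3 -m inch '[[0,-3,0,-0.8,0,0,0],[45,0,0,0,0,0,0],[91,0,0,0,0,0,0],[91,0,0,0,0,0,0],[91,0,0,0,0,0,0],[91,0,0,0,0,0,0]]'; python3 -m inch '[[91,0,0,-20,0,0,0],[91,0,0,-40,0,0,0],[91,0,0,-40,0,0,0],[91,-30,0,-40,0,0,0],[91,-30,0,-20,0,0,0],[91,-30,0,0,0,0,0],[91,0,0,0,0,0,0],[91,0,0,0,0,0,0],[91,0,0,0,0,0,0]]'; python3 - <<'E'
from h import *
f=grab("wrist"); save(f,"w6.png");P=cloud(f); m=(f["img"].max(2)<60)&(abs(P[:,:,0]-.627)<.04)&(abs(P[:,:,1]+.06)<.04)&(P[:,:,2]>.05)&(P[:,:,2]<.095)
q=P[m]; s=np.linalg.lstsq(np.c_[2*q,np.ones(len(q))],(q**2).sum(1),rcond=None)[0]
print(len(q),"ball",s[:3], ctrl.observe()["ft_force"])
t=grab("top"); P=cloud(t); h=cv2.cvtColor(t["img"],cv2.COLOR_RGB2HSV)
m=(h[:,:,1]<60)&(h[:,:,2]>150)&(P[:,:,2]>.05)&(P[:,:,2]<.08)&(abs(P[:,:,0]-.495)<.09)&(abs(P[:,:,1]+.343)<.03)
print("tube",P[m].min(0),P[m].max(0)); 
m=(t["img"].max(2)<60)&(abs(P[:,:,0]-.627)<.04)&(abs(P[:,:,1]+.06)<.04)&(P[:,:,2]>.05)&(P[:,:,2]<.095); print("top ball",np.median(P[m],0))
save(t,"t6.png")
E
```

```text
t: 25.5
eef_pos: [0.6443, -0.0602, 0.0518]
eef_rot: [0.992, -0.018, 0.124, 0.002]
ft_force: [-6.1, -0.4, 0.6]
width: 0.0764
finger_force: 1.2
t: 26.62
eef_pos: [0.5191, -0.0557, 0.1852]
eef_rot: [0.992, -0.018, 0.125, 0.002]
ft_force: [-0.6, 0.5, -0.6]
width: 0.0911
finger_force: 0.0
804 ball [ 0.62249756 -0.05989762  0.06774405] [0.086175   0.95255424 0.34228398]
tube [ 0.42430635 -0.35294631  0.05237004] [ 0.56412539 -0.32905396  0.06942483]
top ball [ 0.61891922 -0.0576058   0.07979544]
```

View pics/w6.png

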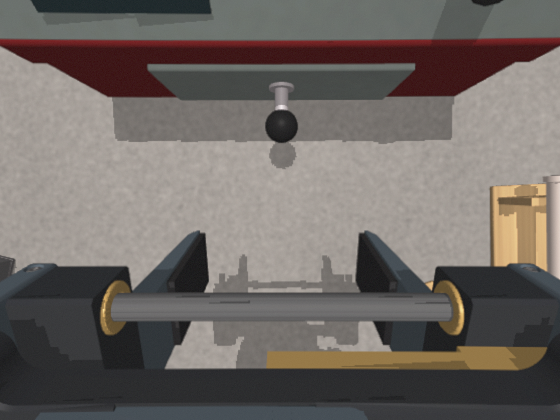

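View pics/t6.png

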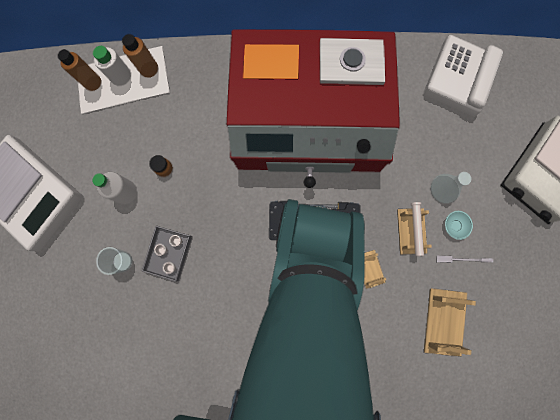

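The drawer is not yet home: the ball is at x=0.6225 against 0.6305 when shut, so about 8 mm remains. The gripper body met the nose before the drawer closed. I'll push the ball from the front with shut fingers, staying clear of the nose.

```bash
python3 -m inch '[[0,0,2,25,0,0,0],[0,0,1,40,0,0,0],[0,-2,0,40,0,0,0],[0,0,0,28,0,0,0],[0,0,0,0,0,0,0],[0,0,0,0,0,0,0],[0,0,0,0,0,0,0],[0,0,0,0,0,0,0]]'; python3 -m inch '[[0,12,0,3,0,0,0],[0,10,0,2.6,0,0,0],[0,5,0,1.3,0,0,0],[0,0,0,0,0,0,0]]'
```

```text
t: 27.72
eef_pos: [0.5494, -0.0599, 0.0566]
eef_rot: [0.992, -0.018, 0.126, 0.003]
ft_force: [0.2, 0.3, 0.1]
width: 0.014
finger_force: 0.0
t: 28.22
eef_pos: [0.5772, -0.0608, 0.0555]
eef_rot: [0.992, -0.018, 0.125, 0.002]
ft_force: [-0.2, 0.8, -0.3]
width: 0.0003
finger_force: 0.0
```

```bash
python3 -m inch '[[0,5,0,1.3,0,0,0],[0,5,0,1.3,0,0,0],[0,0,0,0,0,0,0]]'; python3 -m inch '[[0,4,0,1,0,0,0],[0,0,0,0,0,0,0]]'; python3 -m inch '[[0,3,0,0.8,0,0,0],[0,0,0,0,0,0,0]]'
```

```text
t: 28.6
eef_pos: [0.5876, -0.0612, 0.0557]
eef_rot: [0.992, -0.018, 0.125, 0.002]
ft_force: [0.1, 0.4, -0.8]
width: 0.0003
finger_force: 0.0
t: 28.85
eef_pos: [0.5914, -0.0613, 0.0556]
eef_rot: [0.992, -0.018, 0.125, 0.002]
ft_force: [-0.4, 0.5, -0.3]
width: 0.0001
finger_force: 0.0
t: 29.1
eef_pos: [0.5943, -0.0614, 0.0554]
eef_rot: [0.992, -0.018, 0.125, 0.002]
ft_force: [-0.8, -0.3, -0.6]
width: -0.0
finger_force: 0.6
```

```bash
python3 -m inch '[[0,3,0,0.8,0,0,0],[0,0,0,0,0,0,0]]'; python3 -m inch '[[0,2,0,0.5,0,0,0],[0,0,0,0,0,0,0]]'; python3 -m inch '[[0,2,0,0.5,0,0,0],[0,0,0,0,0,0,0]]'
```

```text
t: 29.35
eef_pos: [0.5977, -0.0616, 0.0555]
eef_rot: [0.992, -0.018, 0.125, 0.002]
ft_force: [-0.5, 0.6, -1.8]
width: 0.0005
finger_force: 0.6
t: 29.6
eef_pos: [0.5996, -0.0616, 0.0555]
eef_rot: [0.992, -0.018, 0.125, 0.002]
ft_force: [-0.8, 0.2, -1.1]
width: 0.0008
finger_force: 0.9
t: 29.85
eef_pos: [0.6002, -0.0615, 0.0549]
eef_rot: [0.992, -0.018, 0.123, 0.002]
ft_force: [-9.3, 0.9, 3.4]
width: 0.0003
finger_force: 4.4
```

```bash
python3 -m inch '[[0,1.5,0,0.4,0,0,0],[0,0,0,0,0,0,0]]'; python3 -m inch '[[0,-15,0,-4,0,0,0],[0,-30,0,-8,0,0,0],[0,0,0,-40,0,0,0],[0,0,0,-40,0,0,0],[0,0,0,-40,0,0,0],[0,0,0,0,0,0,0],[0,0,0,0,0,0,0]]'; python3 - <<'E'
from h import *
f=grab("wrist");P=cloud(f); m=(f["img"].max(2)<60)&(abs(P[:,:,0]-.627)<.04)&(abs(P[:,:,1]+.06)<.04)&(P[:,:,2]>.05)&(P[:,:,2]<.095)
q=P[m]; s=np.linalg.lstsq(np.c_[2*q,np.ones(len(q))],(q**2).sum(1),rcond=None)[0]
print(len(q),"ball",s[:3])
t=grab("top"); P=cloud(t); m=(t["img"].max(2)<60); m[:172]=0;m[187:]=0;m[:,:303]=0;m[:,318:]=0
k=P[m]; k=k[(k[:,2]>.06)&(k[:,2]<.09)]; print("top ball",len(k),np.median(k,0))
E
```

```text
t: 30.1
eef_pos: [0.6005, -0.0614, 0.0545]
eef_rot: [0.992, -0.018, 0.122, 0.002]
ft_force: [-16.1, 1.8, 7.3]
width: 0.0005
finger_force: 7.2
t: 30.98
eef_pos: [0.5268, -0.059, 0.1721]
eef_rot: [0.992, -0.018, 0.125, 0.002]
ft_force: [0.4, 1.1, -0.5]
width: 0.0003
finger_force: 0.0
890 ball [ 0.63050847 -0.06015471  0.06777573]
top ball 110 [ 0.62585439 -0.05769486  0.07930601]
```

The ball is back at x=0.6305, exactly its shut position, and the robot is clear of everything.

```bash
python3 -c "
from plant import ctrl
print(ctrl.finish_job())"
```

```text
the job is handed in; nothing more can be done
None
```

The job is handed in without a verdict shown: the long tube lies in both notches and the drawer reads fully shut, but while shutting the drawer the gripper seems to have pressed the analyser's nose (wrist force about 50 N along x and 53 N up), which may break the 40 N limit, and I did not re-check the short tube in the closed drawer.

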